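# Set up the tin display: tip the L-shaped stands onto their feet and load them

## Robot

A 7-joint arm with a two-finger parallel gripper is mounted at the origin on a cart in front of the work surface, level with it; the furniture and walls round the work are solid. World frame = base frame: x ahead of the robot, y to its left, z up, the work surface at z = 0. Lengths are in m, angles in rad, forces in N, time in s.
With the tool pointing down it reaches from about 0.4 to 0.85 m from the base axis. Payload 4.5 kg.
Tool frame: the origin (TCP) lies on the centre line of the jaws, within the pads' length; the fingertips stand r.tips_ahead ahead of it and the grasp point (between the pads) is the TCP (r.tips_ahead is the distance from the TCP to the fingertips, in m); z points along the fingers, y is the direction in which the jaws open and shut (so a half turn about z gives the same grasp; the last joint's range is limited). The gripper opens to 88 mm and grips with 3 to 60 N. Pads are 18 mm wide; open, the fingers measure 123 mm over their backs; the gripper's body (75 mm by 187 mm) begins 45 mm behind the grasp point.
Start: joints at [1.183, 0.689, -0.195, 1.565, 0.157, 0.902, -0.215], TCP at [0.256, -0.57, 0.258] pointing down, gripper open.
Joint ranges: [-3.01, 3.01], [-0.46, 2.08], [-1.47, 1.51], [0.13, 2.56], [-1, 4.14], [0.04, 2.09], [-2.66, 2.66]. Speed limits (rad/s): [2.57, 2.57, 3.14, 3.14, 3.14, 3.14, 3.14].

## Interface

Orientations are given as a unit quaternion [x, y, z, w].
In Python, from plant import r gives the robot as it stands.
- The arm moves only by the shell command python3 -m inch 'ROWS' [FORCE]. ROWS is JSON, a list of rows, each a list of 5 numbers: the shift along the world's x, y, z in units of 25 mm (1.0 is 25 mm), then the turn about the world's z in units of 6 degrees (1.0 is 6 degrees), then the finger opening in mm, from 0 to 88.1. A call has 1 to 5 rows; each row shifts and turns the commanded pose from where the row before left it; what a row does not reach is not made up. A row lasts 1/10 s, in which the tool goes at most 50 mm and 8.59 degrees, less where a joint would pass 70% of its speed; a pose out of reach is approached as far as the arm can. A call is refused whole if a number of a shift passes 1 or a number of a turn 1, either way. A call with a gripper value outside its range is refused whole. The fingers move at their own pace and stop on an object; FORCE is the grip in N (left out, the last holds). Time passes only in rows, so rows that do not move let the fingers close. It gives the time, the measured TCP pose, the force and the opening at its end, in the units of the state.
- r.get_state(): the state, without advancing time (a new reading comes with each control period).
- r.snapshot(name): name is "scene" or "side" or "wrist"; returns a dict with "pixels" (384x512x3 uint8, red, green, blue), "range_z" (384x512 float32, m along the optical axis (not along the pixel's ray), 0 where there is no reading), "K" (3x3 intrinsics, pixels), "k1" (the pictures are not rectified: a ray, as slopes to the right and down, at radius r is drawn at 1 + k1 r^2 times it, then the intrinsics apply), "position" and "attitude" of the camera in the world. Camera axes: x right, y up, looking along -z (the intrinsics and any distortion apply to the point x, -y, -z); pixel columns grow to the right and rows downward; lengths in m; the calibration is good to about 2 mm. A picture is of the moment at which its call begins.
- r.finish_job(): hands the job in, once; it reports no verdict.
The state is a dict: "clock": time; "q": joint angles; "qd": joint speeds; "joint_torque": joint torques, N m; "tool_pos": TCP position; "eef_rot": TCP orientation; "contact_force": force on the tool from outside, world axes, zero at the start; "moment": the same for the moment, N m; "opening": opening from 0.0 (shut) to 1.0 (fully open).
Only numpy, scipy, OpenCV 4.12 (cv2) and the standard library are available. Lean on these libraries where they do the work, as an engineer would, in place of code of your own. Each camera call takes 0.05 s, during which the arm holds its last target. There are 200 camera calls.

## Task

Set up the sample display: put the steel cup, which stands where a stand has to come down, away in the empty blue tray, and tip each of the three oak L-shaped stands up over its heel, from the back of its column onto its foot, without lifting it off the desk. Then set each sample tin upright in the middle of the narrow cork-padded top of a stand, one tin to a stand (there may be fewer tins than stands; the spare stand still stands up). Leave the green cup, the jar and the stamp behind the stands alone.

Things in the scene. Friction and masses are not known exactly. Their poses are not given: they have to be found in the camera images.
- stand_low: low oak stand, a solid L 50 mm wide (y), 0.24 kg: column 100 mm long, 42 thick; foot plate 120 long, 16 thick. Origin mid-width on the heel (outer corner edge); x along the column, z along the foot, both from the heel. Starts on its column's back: z up, column pointing away from the robot. On its foot, x is up, the foot points to the robot, top at 100 mm; tips freely over the heel
- stand_low_top (a point): middle of the cork-padded end of the low stand's column, 50 x 42 mm: its top when it stands on its foot. Held lightly (about 3 N) across the 50 mm width near this end, the stand can turn between the finger pads while its heel stays on the desk; held hard, it turns only with the gripper
- stand_mid: mid oak stand, a solid L 50 mm wide (y), 0.24 kg: column 115 mm long, 42 thick; foot plate 120 long, 16 thick. Origin mid-width on the heel (outer corner edge); x along the column, z along the foot, both from the heel. Starts on its column's back: z up, column pointing away from the robot. On its foot, x is up, the foot points to the robot, top at 115 mm; tips freely over the heel
- stand_mid_top (a point): middle of the cork-padded end of the mid stand's column, 50 x 42 mm: its top when it stands on its foot. Held lightly (about 3 N) across the 50 mm width near this end, the stand can turn between the finger pads while its heel stays on the desk; held hard, it turns only with the gripper
- stand_tall: tall oak stand, a solid L 50 mm wide (y), 0.24 kg: column 130 mm long, 42 thick; foot plate 120 long, 16 thick. Origin mid-width on the heel (outer corner edge); x along the column, z along the foot, both from the heel. Starts on its column's back: z up, column pointing away from the robot. On its foot, x is up, the foot points to the robot, top at 130 mm; tips freely over the heel
- stand_tall_top (a point): middle of the cork-padded end of the tall stand's column, 50 x 42 mm: its top when it stands on its foot. Held lightly (about 3 N) across the 50 mm width near this end, the stand can turn between the finger pads while its heel stays on the desk; held hard, it turns only with the gripper
- tin_1: grey round sample tin with lid (fixed on), 62 mm across, 54 mm high, about 0.11 kg, upright, origin in the centre of its underside, z up; may be absent
- tin_2: grey round sample tin with lid (fixed on), 62 mm across, 54 mm high, about 0.11 kg, upright, origin in the centre of its underside, z up; may be absent
- tin_3: grey round sample tin with lid (fixed on), 62 mm across, 54 mm high, about 0.11 kg, upright, origin in the centre of its underside, z up; may be absent
- cup: empty steel cup, open at the top, 65 mm across at the rim, tapering to 46 mm at the foot (about 57 mm at half height), 48 mm high, 0.06 kg, upright, origin in the centre of its underside, z up; it stands in front of one of the stands, where that stand's foot comes down
- tray: empty blue tray fixed on the desk at the right, 310 mm along its x, 400 mm along its y, rim 56 mm high; flat floor, 9 mm above the desk, reaches 115 mm either way from the centre along x and 150 mm along y; origin in the centre of its underside
- cup_green: small green cup, 71 mm across, 42 mm high, behind the stands; origin under its centre; leave alone
- jar: jar with grey lid and dark contents, 68 mm across, 100 mm high, behind the stands; origin under its centre; leave alone
- stamp: wooden hand stamp with knob, 25 x 48 x 73 mm, standing behind the stands; origin under its centre; leave alone
There are look-alikes about, which are no part of the job. What is shaped like the cup but orange or yellow is not meant.

How it is judged:
By the outcome, as a careful person would: the job done as asked, in the order asked, and still so for the second after the job is handed in, with the robot touching nothing.
Of tin_1, tin_2, tin_3 only 2 to 3 are there at a start; the rules pass over those that are not, and their reading is None.
At some moment in a run one of cup may be knocked a few centimetres aside while the robot is not near it.
Once in a run the grip may slacken for a moment while it holds something.
It also fails if it takes over 210 s, if anything falls off the work surface, if the arm or the gripper's body presses on something with over 40 N, if the wrist force passes 120 N, or if a joint passes its speed limit or range.

## Working session

There is one attempt and no reset: what is moved stays moved. The work goes in short steps, Python scripts to look and compute and a shell command to move; the robot and the scene stay as the last step left them, time stands still between calls to the robot, and variables do not carry over. Pictures are saved under pics/ and viewed, about 12 in all and at most 16, crops included, and the job is handed in when it is done.

```bash
mkdir -p pics; ls; cat > h.py <<'E'
import numpy as np, cv2
from scipy.spatial.transform import Rotation as R
from plant import r
def snap(n):
    s=r.snapshot(n)
    return s
def pose(s):
    a=np.array(s["attitude"],float)
    M=a if a.shape==(3,3) else R.from_quat(a).as_matrix()
    return np.array(s["position"],float),M
def rays(s,uv):
    uv=np.atleast_2d(np.array(uv,float)).reshape(-1,1,2)
    p=cv2.undistortPoints(uv,np.array(s["K"],float),np.array([s["k1"],0,0,0],float)).reshape(-1,2)
    return p
def onplane(s,uv,z):
    p=rays(s,uv); c,M=pose(s)
    d=np.c_[p[:,0],-p[:,1],-np.ones(len(p))]@M.T
    return c+d*((z-c[2])/d[:,2])[:,None]
def cloud(s):
    h,w=s["range_z"].shape
    vv,uu=np.mgrid[:h,:w]
    p=rays(s,np.c_[uu.ravel(),vv.ravel()]); c,M=pose(s)
    Z=s["range_z"].ravel()[:,None]
    X=c+(np.c_[p[:,0],-p[:,1],-np.ones(len(p))]*Z)@M.T
    X[Z[:,0]==0]=np.nan
    return X.reshape(h,w,3)
def save(s,n,crop=None,k=1):
    im=s["pixels"][:,:,::-1]
    if crop: im=im[crop[1]:crop[3],crop[0]:crop[2]]
    cv2.imwrite("pics/"+n,cv2.resize(im,None,fx=k,fy=k,interpolation=cv2.INTER_CUBIC))
E
python3 - <<'E'
from h import *
st=r.get_state(); print(st["clock"],st["tool_pos"],st["eef_rot"],st["opening"],r.tips_ahead)
import pickle
for n in("scene","side"):
    s=snap(n); save(s,n+"1.png",k=1.5); print(n,s["position"],s["attitude"],s["K"],s["k1"]); pickle.dump(dict(s),open(n+".pkl","wb"))
E
```

```text
pics
0.0 [ 0.25558125 -0.56972034  0.25692791] [ 9.77834895e-01  2.09375584e-01 -2.50580234e-04 -8.48757551e-04] 1.0015213264716105 0.019
scene [-0.0192567   0.8128637   0.56936234] [-0.14937283  0.49988694  0.81085928 -0.26515662] [[357.47924939   0.         253.0564382 ]
 [  0.         357.47924939 191.20820532]
 [  0.           0.           1.        ]] -0.1062958831637024
side [0.37442058 1.46989691 0.83370945] [-0.03833972  0.51888305  0.8531329  -0.03814046] [[444.30632826   0.         259.62543561]
 [  0.         444.30632826 194.18417295]
 [  0.           0.           1.        ]] -0.06531121346213642
```

View pics/scene1.png

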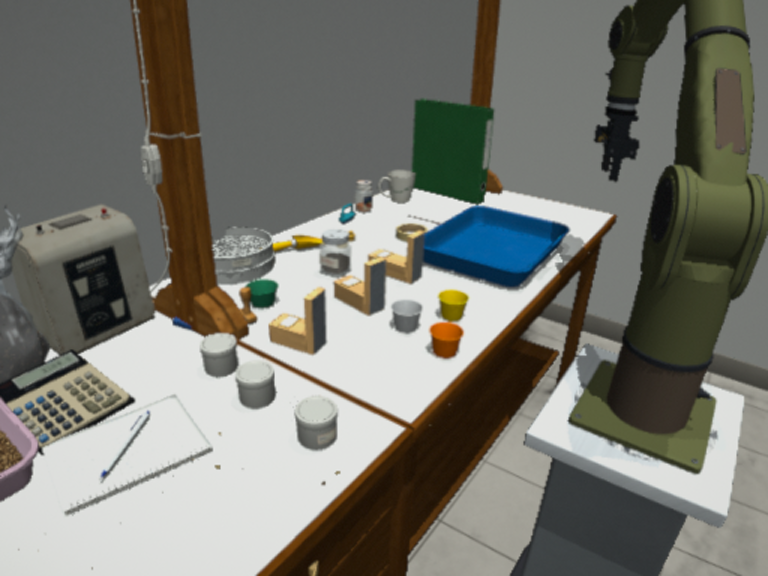

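View pics/side1.png

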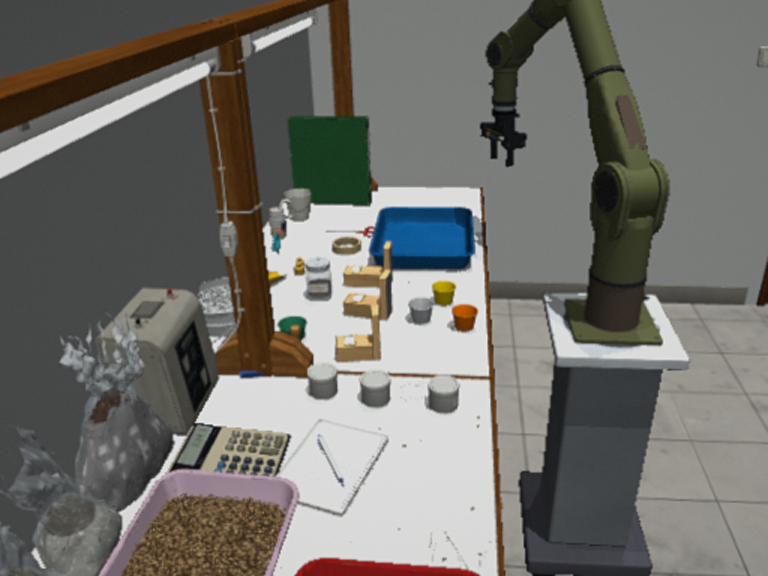

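The scene image (1.5x) shows the tins at (219,354), (255,384) and (316,422). The stands are at (298,320), (360,285) and (397,257), and the tray is at (497,243). For the cup, three things could be it: steel (406,316), orange (446,339) and yellow (452,304). I choose the steel one. Next I measure positions from depth.

```bash
cat >> h.py <<'E'
def topmap(X,P,x0=.25,x1=1.05,y0=-.65,y1=.65,m=.002):
    # height map (m per px): col = y descending, row = x descending
    h=int((x1-x0)/m); w=int((y1-y0)/m)
    H=np.zeros((h,w)); C=np.full((h,w,3),60,np.uint8)
    ok=np.isfinite(X[...,0])&(X[...,2]>-.01)&(X[...,2]<.25)
    p=X[ok]; c=P[ok]; o=np.argsort(p[:,2]); p=p[o];c=c[o]
    i=((x1-p[:,0])/m).astype(int); j=((y1-p[:,1])/m).astype(int)
    k=(i>=0)&(i<h)&(j>=0)&(j<w)
    H[i[k],j[k]]=p[k,2]; C[i[k],j[k]]=c[k]
    return H,C
E
python3 - <<'E'
from h import *
import pickle
C2=None
XX=[];PP=[]
for n in("scene","side"):
    s=pickle.load(open(n+".pkl","rb")); X=cloud(s); XX.append(X.reshape(-1,3)); PP.append(s["pixels"].reshape(-1,3))
    hsv=cv2.cvtColor(s["pixels"],cv2.COLOR_RGB2HSV)
    z=X[...,2]
    tab=(np.abs(z)<.03)&(X[...,0]>.4)&(X[...,0]<.8)&(np.abs(X[...,1])<.4); print(n,"table z med",np.median(z[tab]))
    ob=((z>.014)&(z<.2)&(X[...,0]>.3)&(X[...,0]<1.)&(abs(X[...,1])<.65)).astype(np.uint8)
    nl,L,stt,cen=cv2.connectedComponentsWithStats(ob,connectivity=4)
    for i in range(1,nl):
        if stt[i,4]<40: continue
        m=L==i; q=X[m]; c=np.median(s["pixels"][m],0)
        lo,hi=np.percentile(q,[2,98],axis=0)
        print(cen[i].round(),stt[i,4],"lo",lo.round(3),"hi",hi.round(3),c)
H,C=topmap(np.vstack(XX),np.vstack(PP)); cv2.imwrite("pics/top1.png",C[:,:,::-1])
E
```

```text
scene table z med -0.0008337946287874098
[262. 124.] 167 lo [ 0.908 -0.649  0.015] hi [ 0.986 -0.62   0.093] [124. 124. 117.]
[243. 130.] 216 lo [ 0.943 -0.526  0.016] hi [ 0.992 -0.481  0.098] [127.  125.  119.5]
[231. 142.] 77 lo [ 0.933 -0.434  0.015] hi [ 0.96  -0.36   0.052] [ 63. 122. 133.]
[293. 171.] 3012 lo [ 0.34  -0.648  0.015] hi [0.719 0.022 0.117] [27.5 69.  83. ]
[ 77. 211.] 13612 lo [ 0.645 -0.044  0.015] hi [0.971 0.626 0.194] [87. 85. 75.]
[224. 167.] 559 lo [ 0.716 -0.281  0.016] hi [ 0.84  -0.071  0.099] [140. 138. 128.]
[202. 215.] 919 lo [0.55  0.159 0.016] hi [0.647 0.218 0.119] [137. 110.  70.]
[301. 201.] 282 lo [ 0.389 -0.116  0.016] hi [ 0.447 -0.055  0.046] [157.  142.5   0. ]
[271. 208.] 318 lo [ 0.44  -0.019  0.016] hi [0.498 0.041 0.047] [145.  149.5 148. ]
[297. 224.] 368 lo [0.334 0.013 0.015] hi [0.392 0.074 0.047] [167.  85.   0.]
[170. 253.] 614 lo [0.513 0.326 0.016] hi [0.57  0.381 0.055] [169.5 172.5 165. ]
[211. 279.] 778 lo [0.372 0.335 0.015] hi [0.428 0.392 0.055] [184.  187.5 180. ]
[ 83. 295.] 212 lo [0.57  0.503 0.015] hi [0.631 0.613 0.0
[... 428 characters left out ...]
  -0.124  0.016] hi [ 0.782 -0.065  0.1  ] [136. 133. 127.]
[138. 258.] 9745 lo [0.657 0.098 0.016] hi [0.981 0.642 0.195] [81. 74. 67.]
[295. 194.] 183 lo [ 0.392 -0.119  0.016] hi [ 0.446 -0.052  0.047] [144. 127.   0.]
[280. 205.] 205 lo [ 0.445 -0.019  0.016] hi [0.499 0.046 0.047] [126. 130. 130.]
[309. 210.] 219 lo [0.335 0.012 0.016] hi [0.39  0.077 0.049] [146.  76.   0.]
[ 80. 239.] 49 lo [0.96  0.506 0.17 ] hi [0.992 0.544 0.2  ] [100. 102.  99.]
[250. 257.] 376 lo [0.514 0.327 0.015] hi [0.571 0.386 0.054] [141.  142.5 138. ]
[295. 261.] 387 lo [0.374 0.336 0.016] hi [0.431 0.395 0.054] [139. 141. 135.]
[220. 305.] 125 lo [0.57  0.502 0.015] hi [0.633 0.616 0.024] [193. 198. 201.]
```

View pics/top1.png

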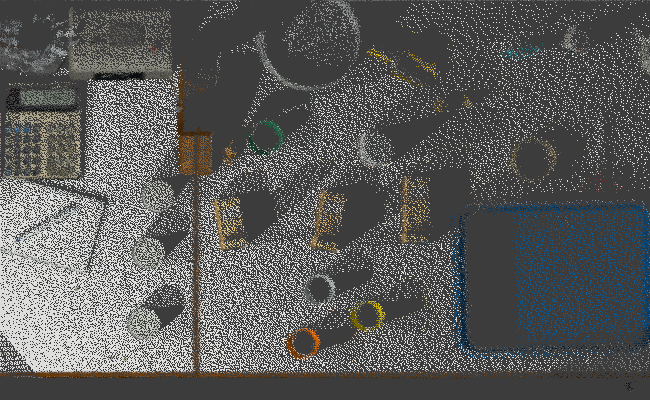

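```bash
python3 - <<'E'
from h import *
import pickle
XX=[];PP=[]
S={n:pickle.load(open(n+".pkl","rb")) for n in("scene","side")}
for s in S.values():
    XX.append(cloud(s).reshape(-1,3)); PP.append(s["pixels"].reshape(-1,3))
def rect(q):
    (c,d,a)=cv2.minAreaRect((q[:,:2]*1000).astype(np.float32)); return np.round(c,1),np.round(d,1),round(a,1)
for nm,(a,b) in {"A":(.14,.24),"B":(-.06,.05),"C":(-.26,-.13)}.items():
    for k in (0,1):
        X=XX[k]; x,y,z=X.T
        m=(x>.53)&(x<.72)&(y>a)&(y<b)
        f=X[m&(z>.06)&(z<.13)]; t=X[m&(z>.034)&(z<.05)]
        print(nm,k,"foot",len(f),rect(f),"ztop",np.percentile(f[:,2],98).round(3),"col",len(t),rect(t),np.median(t[:,2]).round(3))
        # column end: all points x max along
        print("   xmax all",np.percentile(X[m&(z>.01)][:,0],[2,98]).round(3))
for nm,(x0,x1,y0,y1,zz) in {"t1":(.35,.45,.31,.42,.054),"t2":(.49,.59,.30,.41,.054),"t3":(.6,.7,.29,.40,.054),"cup":(.42,.52,-.04,.06,.048),"yel":(.37,.46,-.14,-.03,.048),"green":(.72,.83,.06,.16,.042),"jar":(.68,.82,-.16,-.04,.1),"stamp":(.68,.78,.16,.22,.073)}.items():
    for k in (0,1):
        X=XX[k]; x,y,z=X.T
        t=X[(x>x0)&(x<x1)&(y>y0)&(y<y1)&(abs(z-zz)<.008)]
        if len(t)>5: print(nm,k,len(t),np.round(cv2.minEnclosingCircle((t[:,:2]*1000).astype(np.float32)),1) if 0 else cv2.minEnclosingCircle((t[:,:2]*1000).astype(np.float32)))
# tray
for k in (0,1):
    X=XX[k];c=PP[k].astype(int);m=(c[:,2]>c[:,0]+40)&(X[:,2]>.045)&(X[:,2]<.065)&(X[:,1]<0)&(X[:,1]>-.75); print("tray",rect(X[m]))
save(S["scene"],"crop1.png",(120,110,400,300),2.8)
E
```

```text
A 0 foot 323 (array([560.1, 179.7]), array([18.2, 54.9]), 5.9) ztop 0.12 col 354 (array([637.6, 195.7]), array([175.9,  53.9]), 11.1) 0.041
   xmax all [0.55 0.71]
A 1 foot 115 (array([563.8, 183.7]), array([16.9, 55.9]), 12.3) ztop 0.121 col 245 (array([641.7, 197.5]), array([168.3,  58.8]), 11.8) 0.04
   xmax all [0.553 0.71 ]
B 0 foot 286 (array([ 5.574e+02, -4.000e-01]), array([52.5, 21. ]), 82.2) ztop 0.119 col 244 (array([605.7,  -9.2]), array([ 50.9, 119.8]), 79.5) 0.041
   xmax all [0.546 0.66 ]
B 1 foot 138 (array([560.8,   5.3]), array([51.9, 19.2]), 80.3) ztop 0.12 col 190 (array([608.6,  -5.5]), array([ 55.9, 116.3]), 79.1) 0.04
   xmax all [0.549 0.664]
C 0 foot 194 (array([ 570. , -180.7]), array([54.7, 17.9]), 86.7) ztop 0.119 col 216 (array([ 613.4, -209.4]), array([106.4, 158.6]), 87.0) 0.041
   xmax all [0.552 0.687]
C 1 foot 88 (array([ 573.5, -174.7]), array([66.5, 17.2]), 88.1) ztop 0.121 col 169 (array([ 623. , -205.1]), array([110.4, 145.5]), 89.5) 0.04
   xmax all [0.556 0.694]
t1 0 488 ((402.0739440917969, 361.95904541015625), 32.27632141113281)
t1 1 218 ((40
[... 460 characters left out ...]
618179321289)
yel 0 74 ((418.4531555175781, -84.86018371582031), 33.803497314453125)
yel 1 45 ((419.7105712890625, -83.36122131347656), 35.74903869628906)
green 0 82 ((774.7908935546875, 119.29673767089844), 38.93373107910156)
green 1 60 ((775.1627197265625, 119.45482635498047), 37.61244583129883)
jar 0 118 ((751.38330078125, -104.88691711425781), 34.69086456298828)
jar 1 103 ((752.961181640625, -101.30278778076172), 36.431480407714844)
stamp 0 23 ((744.180908203125, 189.06085205078125), 9.381026268005371)
stamp 1 20 ((747.7639770507812, 190.2740936279297), 14.06474781036377)
tray (array([ 643.3, -454.6]), array([618. , 403.8]), 0.7)
tray (array([ 649.1, -453.2]), array([620.5, 416.4]), 1.5)
```

View pics/crop1.png

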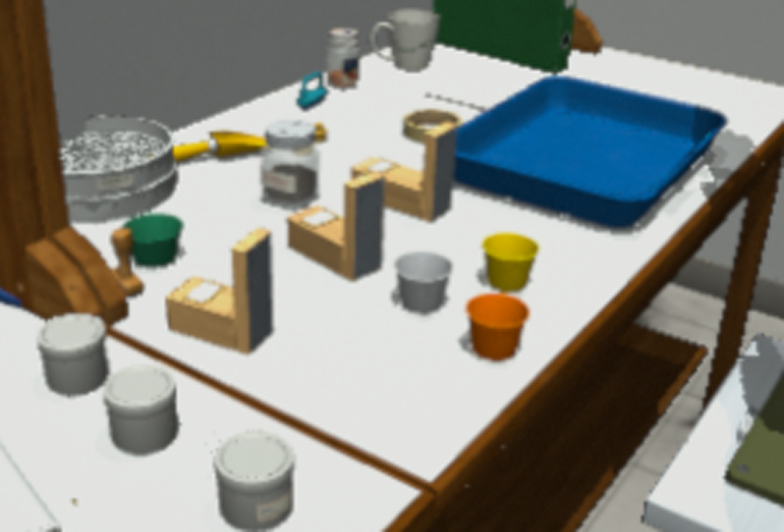

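The close crop confirms the steel cup at crop (423,282), clear of the orange and yellow ones. The steel cup's centre is about (0.470, 0.012). I move above it.

```bash
python3 -m inch '[[1,0.3,0,-0.5,88],[1,1,0,-0.5,88],[1,1,0,-0.5,88],[1,1,0,-0.5,88],[1,1,0,-0.5,88]]' 
python3 -m inch '[[1,1,0,-0.5,88],[1,1,0,-0.5,88],[1,1,0,-0.5,88],[0.5,1,0,0,88],[0,1,0,0,88]]'
python3 -m inch '[[0,1,0,0,88],[0,1,0,0,88],[0,1,0,0,88],[0,1,0,0,88],[0,1,0,0,88]]'
python3 -m inch '[[0,1,0,0,88],[0,1,0,0,88],[0,1,0,0,88],[0,1,0,0,88],[0,1,0,0,88]]'
python3 -m inch '[[0,1,0,0,88],[0,1,0,0,88],[0,1,0,0,88],[0,1,0,0,88],[0,0,0,0,88]]'
cat >> h.py <<'E'
def st():
    s=r.get_state(); M=R.from_quat(s["eef_rot"]).as_matrix()
    a=np.degrees(np.arctan2(M[1,1],M[0,1])); a=(a-90+90)%180-90
    print("t%.1f"%s["clock"],"pos",np.round(s["tool_pos"],4),"jawyaw %.1f"%a,"tilt %.3f"%M[2,2],"open %.1fmm"%(88.1*s["opening"]),"F",np.round(s["contact_force"],1),"q1 %.2f q7 %.2f"%(s["q"][0],s["q"][6]))
E
python3 -c "
from h import *
st(); s=snap('wrist'); save(s,'w1.png',k=1.3); import pickle; pickle.dump(dict(s),open('w.pkl','wb')); print(s['position'])"
```

```text
clock: 0.6
tool_pos: [0.3816, -0.4614, 0.2573]
eef_rot: [0.997, 0.079, -0.0, -0.0]
contact_force: [-0.7, 0.3, -0.4]
opening: 1.002
clock: 1.1
tool_pos: [0.4707, -0.3356, 0.2572]
eef_rot: [1.0, 0.003, 0.001, -0.0]
contact_force: [0.6, 1.5, 0.2]
opening: 0.998
clock: 1.6
tool_pos: [0.4681, -0.2116, 0.2575]
eef_rot: [1.0, 0.001, -0.0, -0.0]
contact_force: [-0.4, 1.2, 0.1]
opening: 1.0
clock: 2.1
tool_pos: [0.4681, -0.0867, 0.2575]
eef_rot: [1.0, 0.001, -0.0, -0.0]
contact_force: [-0.0, -0.5, 0.3]
opening: 1.001
clock: 2.6
tool_pos: [0.4683, 0.0161, 0.2575]
eef_rot: [1.0, 0.005, -0.0, -0.001]
contact_force: [-0.1, -0.6, 0.3]
opening: 1.001
t2.6 pos [0.4683 0.0161 0.2575] jawyaw 0.5 tilt -1.000 open 88.2mm F [-0.1 -0.6  0.3] q1 -0.13 q7 -1.69
[0.53529946 0.01636946 0.38448042]
```

View pics/w1.png

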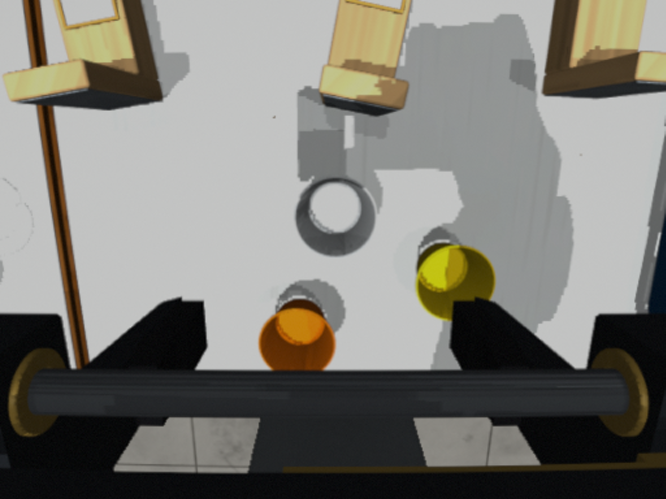

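The wrist view shows the steel cup's rim centred at about (335,217), with the orange cup at (298,340) and the yellow at (455,282). I refine the cup position.

```bash
cat >> h.py <<'E'
def circ(s,x0,x1,y0,y1,zz,tol=.006):
    X=cloud(s).reshape(-1,3); x,y,z=X.T
    t=X[(x>x0)&(x<x1)&(y>y0)&(y<y1)&(abs(z-zz)<tol)]
    (c,rad)=cv2.minEnclosingCircle((t[:,:2]*1000).astype(np.float32)); return len(t),np.round(c,1),round(rad,1)
E
python3 -c "
from h import *
import pickle
s=pickle.load(open('w.pkl','rb'))
print(circ(s,.43,.52,-.03,.06,.048,.004), onplane(s,[335/1.3,217/1.3],.048))
X=cloud(s).reshape(-1,3);print(np.nanmedian(X[(abs(X[:,2])<.01),2]))"
```

```text
(591, array([469.3,  10.8]), 32.5) [[0.4701482  0.01059241 0.048     ]]
-0.0004089429007449463
```

```bash
python3 -m inch '[[0.05,-0.2,-1,0,88],[0,0,-1,0,88],[0,0,-1,0,88],[0,0,-1,0,88],[0,0,-1,0,88]]' | head -2
python3 -m inch '[[0,0,-1,0,88],[0,0,-1,0,88],[0,0,-1,0,88],[0,0,-0.6,0,88],[0,0,-0.4,0,88]]' | head -2
python3 -m inch '[[0,0,0,0,40],[0,0,0,0,40],[0,0,0,0,40],[0,0,0,0,40],[0,0,0,0,40]]' 15
python3 -m inch '[[0,0,0,0,40],[0,0,0,0,40],[0,0,0.5,0,40],[0,0,1,0,40],[0,0,1,0,40]]' 
python3 -c "
from h import *
st()"
```

```text
clock: 3.15
tool_pos: [0.4697, 0.0054, 0.1318]
clock: 3.65
tool_pos: [0.4693, 0.0056, 0.0315]
clock: 4.15
tool_pos: [0.4701, 0.0073, 0.0335]
eef_rot: [1.0, 0.001, 0.001, -0.0]
contact_force: [0.3, 0.3, 4.1]
opening: 0.681
clock: 4.65
tool_pos: [0.4691, 0.0072, 0.0963]
eef_rot: [1.0, 0.002, -0.001, 0.0]
contact_force: [0.4, -0.1, -0.3]
opening: 0.686
t4.7 pos [0.4691 0.0072 0.0963] jawyaw 0.2 tilt -1.000 open 60.4mm F [ 0.4 -0.1 -0.3] q1 -0.11 q7 -1.70
```

```bash
python3 -m inch '[[0.2,0,1,0,40],[0.2,0,1,0,40],[0.2,-0.5,1,0,40],[0.2,-1,1,0,40],[0.2,-1,0,0,40]]' | head -2
python3 -m inch '[[0,-1,0,0,40],[0,-1,0,0,40],[0,-1,0,0,40],[0,-1,0,0,40],[0,-1,0,0,40]]' | head -2
python3 -m inch '[[0,-1,0,0,40],[0,-1,0,0,40],[0,-1,0,0,40],[0,-1,0,0,40],[0,-1,0,0,40]]' | head -2
python3 -m inch '[[0,-1,0,0,40],[0,-1,0,0,40],[0,-1,0,0,40],[0,-1,0,0,40],[0,-0.5,0,0,40]]'
python3 -c "
from h import *
st(); s=snap('wrist'); save(s,'w2.png'); import pickle; pickle.dump(dict(s),open('w.pkl','wb'))
X=cloud(s); P=s['pixels'].astype(int); 
f=X[(P[...,2]>P[...,0]+40)&(abs(X[...,2]-.009)<.004)]; print('floor',np.nanpercentile(f,[1,50,99],axis=0).round(3))"
```

```text
clock: 5.15
tool_pos: [0.4962, -0.0557, 0.1989]
clock: 5.65
tool_pos: [0.4939, -0.1812, 0.1959]
clock: 6.15
tool_pos: [0.4939, -0.306, 0.1959]
clock: 6.65
tool_pos: [0.4932, -0.4203, 0.1957]
eef_rot: [1.0, 0.0, -0.0, 0.001]
contact_force: [0.1, -1.1, 0.0]
opening: 0.677
t6.7 pos [ 0.4932 -0.4203  0.1957] jawyaw 0.0 tilt -1.000 open 59.7mm F [ 0.1 -1.1  0. ] q1 0.69 q7 -1.03
floor [[ 0.405 -0.643  0.005]
 [ 0.603 -0.47   0.008]
 [ 0.63  -0.279  0.013]]
```

View pics/w2.png

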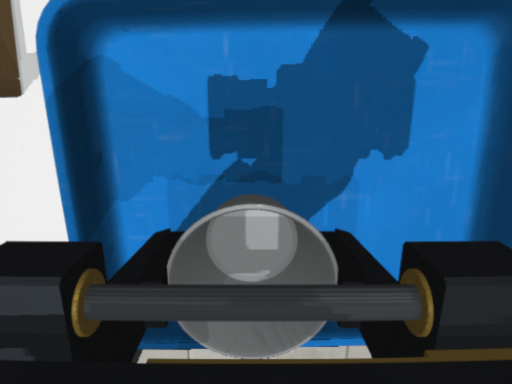

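The cup is held upright over the tray floor at image (252,280). I lower and release it.

```bash
python3 -m inch '[[0,0,-1,0,40],[0,0,-1,0,40],[0,0,-1,0,40],[0,0,-1,0,40],[0,0,-1,0,40]]' | head -2
python3 -m inch '[[0,0,-0.5,0,40],[0,0,-0.3,0,40],[0,0,-0.25,0,40],[0,0,-0.15,0,40],[0,0,0,0,40]]' 
python3 -m inch '[[0,0,0,0,88],[0,0,0,0,88],[0,0,0,0,88],[0,0,0,0,88],[0,0,0.3,0,88]]' | head -2
python3 -m inch '[[0,0,1,0,88],[0,0,1,0,88],[0,0,1,0,88],[0,0,1,0,88],[0,0,1,0,88]]' | head -2
python3 -m inch '[[0,0,1,0,88],[0,0,1,0,88],[0,1,1,0,88],[0,1,0,0,88],[0,1,0,0,88]]' | head -2
python3 -c "
from h import *
st(); s=snap('scene'); print(circ(s,.42,.56,-.5,-.34,.057,.006),circ(s,.42,.52,-.03,.06,.048,.01))"
```

```text
clock: 7.2
tool_pos: [0.4949, -0.4159, 0.0697]
clock: 7.7
tool_pos: [0.4948, -0.4178, 0.0405]
eef_rot: [1.0, 0.001, 0.0, 0.0]
contact_force: [-0.3, 0.6, 0.4]
opening: 0.681
clock: 8.2
tool_pos: [0.4941, -0.4173, 0.0473]
clock: 8.7
tool_pos: [0.4946, -0.4177, 0.1744]
clock: 9.2
tool_pos: [0.495, -0.3422, 0.2494]
t9.2 pos [ 0.495  -0.3422  0.2494] jawyaw 0.1 tilt -1.000 open 88.0mm F [0.2 0.2 0.4] q1 0.59 q7 -1.12
(4, array([ 492. , -411.3]), 32.6) (0, array([0., 0.]), 0.0)
```

```bash
python3 -m inch '[[0.6,1,0,0,88],[1,1,0,0,88],[1,1,0,0,88],[0,1,0,0,88],[0,1,0,0,88]]' | head -2
python3 -m inch '[[0,1,0,0,88],[0,0.7,0,0,88],[0,0,0,0,88]]' | head -2
cat >> h.py <<'E'
def stand(s,yc,x0=.5,x1=.73,w=.06):
    X=cloud(s).reshape(-1,3); x,y,z=X.T
    m=(x>x0)&(x<x1)&(abs(y-yc)<w)
    t=X[m&(abs(z-.042)<.004)]; f=X[m&(abs(z-.12)<.005)]
    for n,q in(("col",t),("foot",f)):
        if len(q)<8: print(n,len(q)); continue
        a=(q[:,:2]*1000).astype(np.float32)
        lab=cv2.minAreaRect(a); print(n,len(q),np.round(lab[0],1),np.round(lab[1],1),round(lab[2],2),"z",np.median(q[:,2]).round(4))
        print("   box",np.round(cv2.boxPoints(lab)).tolist())
E
python3 -c "
from h import *
st(); s=snap('wrist'); save(s,'w3.png'); import pickle; pickle.dump(dict(s),open('wC.pkl','wb')); stand(s,-.19)"
```

```text
clock: 9.75
tool_pos: [0.5603, -0.2164, 0.2481]
clock: 10.05
tool_pos: [0.5601, -0.172, 0.2482]
t10.1 pos [ 0.5601 -0.172   0.2482] jawyaw 0.4 tilt -1.000 open 88.2mm F [ 0.2 -0.   0.5] q1 0.27 q7 -1.41
col 6672 [ 637.7 -185.4] [ 50.2 116. ] 88.44 z 0.0421
   box [[579.0, -209.0], [695.0, -212.0], [696.0, -162.0], [580.0, -159.0]]
foot 1405 [ 572.7 -183.7] [49.9 17.3] 88.77 z 0.1198
   box [[564.0, -208.0], [581.0, -209.0], [582.0, -159.0], [565.0, -159.0]]
```

View pics/w3.png

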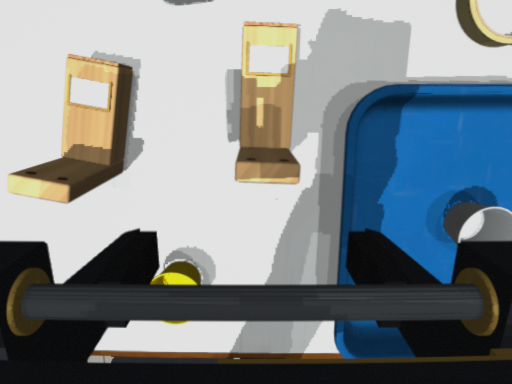

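Stand C, the tall one, lies at image (270,100). Its heel is at (0.5645, -0.1835), yaw about -1.5°, length 131 mm. The jar is close behind, so I grasp about 104 mm from the heel.

```bash
python3 -m inch '[[1,-0.2,0,-0.3,72],[1,-0.2,0,0,72],[1,-0.18,0,0,72],[1,0,0,0,72],[0.34,0,0,0,72]]' | head -2
python3 -m inch '[[0,0,-1,0,72],[0,0,-1,0,72],[0,0,-1,0,72],[0,0,-1,0,72],[0,0,-1,0,72]]' | head -2
python3 -m inch '[[0,0,-1,0,72],[0,0,-1,0,72],[0,0,-1,0,72],[0,0,-0.6,0,72],[0,0,-0.4,0,72]]' | head -2
cat >> h.py <<'E'
def arc(heel,yaw,n=15,bias=0.0):
    "increments in units along world x,y,z for 90 deg about heel from the present tcp"
    p=np.array(r.get_state()["tool_pos"]); u=np.array([np.cos(np.radians(yaw)),np.sin(np.radians(yaw))])
    s0=(p[:2]-np.array(heel))@u; z0=p[2]; th=np.radians(np.linspace(0,90,n+1))
    s=s0*np.cos(th)-z0*np.sin(th); z=s0*np.sin(th)+z0*np.cos(th)+bias
    print("s0",s0.round(4),"z0",z0.round(4),"lateral",((p[:2]-np.array(heel))@np.array([-u[1],u[0]])).round(4))
    d=np.c_[np.diff(s)*u[0],np.diff(s)*u[1],np.diff(z)]/.025
    print(np.round(d,2).tolist())
E
python3 -c "
from h import *
st()"
```

```text
clock: 10.6
tool_pos: [0.6698, -0.1918, 0.2474]
clock: 11.1
tool_pos: [0.6671, -0.1915, 0.1219]
clock: 11.6
tool_pos: [0.6671, -0.1907, 0.0216]
t11.6 pos [ 0.6671 -0.1907  0.0216] jawyaw -1.7 tilt -1.000 open 72.2mm F [-0.2  0.9  1.2] q1 0.24 q7 -1.46
```

```bash
python3 -m inch '[[0,0.18,0,0,72],[0,0,0,0,60],[0,0,0,0,40],[0,0,0,0,40],[0,0,0,0,40]]' 3.5
python3 -m inch '[[0,0,0,0,40],[0,0,0,0,40],[0,0,0,0,40]]' | tail -2
python3 -c "
from h import *
st(); arc([.5645,-.1835],-1.5,15)"
```

```text
clock: 12.1
tool_pos: [0.6689, -0.1854, 0.0239]
eef_rot: [1.0, -0.014, 0.001, 0.0]
contact_force: [-0.8, 0.7, 3.6]
opening: 0.567
contact_force: [-0.4, 0.9, 5.4]
opening: 0.568
t12.4 pos [ 0.6689 -0.1855  0.0234] jawyaw -1.6 tilt -1.000 open 50.0mm F [-0.4  0.9  5.4] q1 0.23 q7 -1.46
s0 0.1044 z0 0.0234 lateral 0.0008
[[-0.12, 0.0, 0.43], [-0.17, 0.0, 0.42], [-0.21, 0.01, 0.4], [-0.25, 0.01, 0.37], [-0.29, 0.01, 0.35], [-0.32, 0.01, 0.31], [-0.35, 0.01, 0.28], [-0.38, 0.01, 0.24], [-0.4, 0.01, 0.2], [-0.42, 0.01, 0.16], [-0.43, 0.01, 0.11], [-0.44, 0.01, 0.07], [-0.45, 0.01, 0.02], [-0.45, 0.01, -0.03], [-0.44, 0.01, -0.07]]
```

```bash
python3 -m inch '[[-0.12,0,0.43,0,40],[-0.17,0,0.42,0,40],[-0.21,0,0.4,0,40],[-0.25,0.01,0.37,0,40],[-0.29,0.01,0.35,0,40]]'
python3 -c "
from h import *
st(); s=snap('side'); save(s,'s2.png',(200,120,360,260),3)"
```

```text
clock: 12.9
tool_pos: [0.6418, -0.1848, 0.0731]
eef_rot: [1.0, -0.014, 0.0, 0.0]
contact_force: [0.0, -0.2, -0.5]
opening: 0.565
t12.9 pos [ 0.6418 -0.1848  0.0731] jawyaw -1.6 tilt -1.000 open 49.7mm F [ 0.  -0.2 -0.5] q1 0.24 q7 -1.46
```

View pics/s2.png

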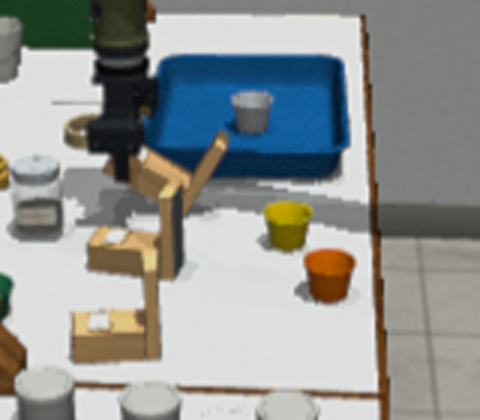

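It works: the tall stand is tilted about 30° over its heel at crop (180,165), and the steel cup stands in the tray at (252,112).

```bash
python3 -m inch '[[-0.32,0.01,0.31,0,40],[-0.35,0.01,0.28,0,40],[-0.38,0.01,0.24,0,40],[-0.4,0.01,0.2,0,40],[-0.42,0.01,0.16,0,40]]'
python3 -m inch '[[-0.43,0.01,0.11,0,40],[-0.44,0.01,0.07,0,40],[-0.45,0.01,0.02,0,40],[-0.45,0.01,-0.03,0,40],[-0.44,0.01,-0.07,0,40]]'
python3 -c "
from h import *
st(); s=snap('side'); save(s,'s3.png',(200,120,360,260),3); X=cloud(s).reshape(-1,3); x,y,z=X.T; q=X[(x>.4)&(x<.6)&(abs(y+.183)<.04)&(z>.005)]; print(np.percentile(q,[2,50,98],axis=0).round(3))"
```

```text
clock: 13.45
tool_pos: [0.5956, -0.1835, 0.1028]
eef_rot: [1.0, -0.014, 0.001, 0.0]
contact_force: [1.0, 0.3, 1.8]
opening: 0.569
clock: 13.95
tool_pos: [0.5393, -0.1819, 0.105]
eef_rot: [1.0, -0.014, 0.0, -0.0]
contact_force: [0.5, 0.1, -0.2]
opening: 0.569
t13.9 pos [ 0.5393 -0.1819  0.105 ] jawyaw -1.6 tilt -1.000 open 50.1mm F [ 0.5  0.1 -0.2] q1 0.28 q7 -1.45
[[ 0.43  -0.204  0.011]
 [ 0.525 -0.154  0.294]
 [ 0.577 -0.143  0.59 ]]
```

View pics/s3.png

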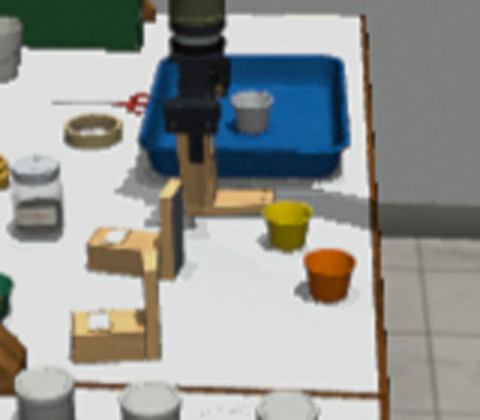

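The tall stand is up on its foot at crop (200,180). I release it and go look at stand B.

```bash
python3 -m inch '[[0,0,0,0,72],[0,0,0,0,72],[0,0,0,0,72],[0,0,0.5,0,72],[0,0,1,0,72]]' | head -2
python3 -m inch '[[0,0,1,0,72],[0,0,1,0,72],[0,0,1,0,72],[0,0,1,0,72],[0,0.3,0.4,0,72]]' | head -2
python3 -m inch '[[0.3,1,0,0,72],[0.3,1,0,0,72],[0.2,1,0,0,72],[0,1,0,0,72],[0,1,0,0,72]]' | head -2
python3 -m inch '[[0,1,0,0,72],[0,1,0,0,72],[0,0,0,0,72]]' | head -2
python3 -c "
from h import *
st(); s=snap('wrist'); save(s,'w4.png'); stand(s,-.0)
X=cloud(s).reshape(-1,3); x,y,z=X.T
t=X[(x>.5)&(x<.6)&(abs(y+.18)<.05)&(abs(z-.131)<.006)]
if len(t)>8: print('C top',len(t),cv2.minAreaRect((t[:,:2]*1000).astype(np.float32)),np.median(t[:,2]))"
```

```text
clock: 14.5
tool_pos: [0.5393, -0.1819, 0.1413]
clock: 15.0
tool_pos: [0.5414, -0.1761, 0.2549]
clock: 15.5
tool_pos: [0.5599, -0.0479, 0.2515]
clock: 15.8
tool_pos: [0.5598, 0.0058, 0.2516]
t15.8 pos [0.5598 0.0058 0.2516] jawyaw -1.2 tilt -1.000 open 72.0mm F [-0.3 -0.7  0.2] q1 -0.05 q7 -1.73
col 5465 [615.7 -13.8] [ 50.1 100.2] 79.61 z 0.0421
   box [[562.0, -29.0], [660.0, -48.0], [669.0, 2.0], [571.0, 20.0]]
foot 1324 [558.6  -3.2] [50.  17.3] 79.13 z 0.1198
   box [[545.0, -26.0], [562.0, -29.0], [572.0, 20.0], [555.0, 23.0]]
C top 2676 ((536.2291870117188, -178.70578002929688), (45.33012390136719, 41.32615280151367), 88.24143981933594) 0.12987685798019905
```

View pics/w4.png

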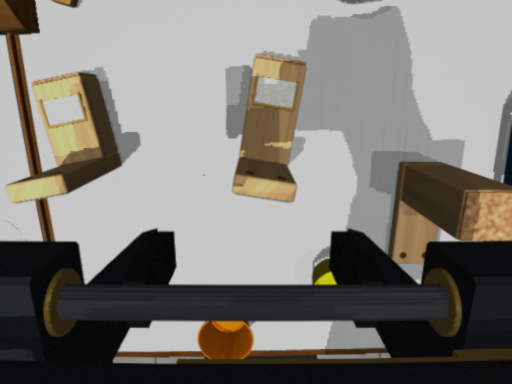

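The wrist view shows stand B at (270,130), yaw about -10.5°, 115 mm, the mid one. The tall stand is up at (470,200). I tip B next.

```bash
python3 -m inch '[[0.8,-0.3,0,-0.8,72],[0.9,-0.3,0,-0.75,72],[0.9,-0.38,0,0,72],[0.76,0,0,0,72],[0,0,-1,0,72]]' | head -2
python3 -m inch '[[0,0,-1,0,72],[0,0,-1,0,72],[0,0,-1,0,72],[0,0,-1,0,72],[0,0,0,0,72]]' | head -2
python3 -c "
from h import *
st()"
```

```text
clock: 16.35
tool_pos: [0.6487, -0.0267, 0.2292]
clock: 16.85
tool_pos: [0.6412, -0.026, 0.1233]
t16.9 pos [ 0.6412 -0.026   0.1233] jawyaw -11.0 tilt -1.000 open 72.1mm F [-0.4 -0.6  0. ] q1 -0.03 q7 -1.81
```

```bash
python3 -m inch '[[0.1,0.29,-1,0,72],[0,0,-1,0,72],[0,0,-1,0,72],[0,0,-0.6,0,72],[0,0,-0.4,0,72]]' | head -2
python3 -m inch '[[0,0,0,0,60],[0,0,0,0,40],[0,0,0,0,40],[0,0,0,0,40],[0,0,0,0,40]]' 3.5 | head -2
python3 -m inch '[[0,0,0,0,40],[0,0,0,0,40],[0,0,0,0,40]]' | tail -2
python3 -c "
from h import *
st(); arc([.5505,-.0015],-10.5,15)"
```

```text
clock: 17.35
tool_pos: [0.6467, -0.0179, 0.0264]
clock: 17.85
tool_pos: [0.6476, -0.0172, 0.0279]
contact_force: [0.1, -0.6, 4.8]
opening: 0.572
t18.1 pos [ 0.6476 -0.0173  0.0277] jawyaw -10.9 tilt -1.000 open 50.4mm F [ 0.1 -0.6  4.8] q1 -0.04 q7 -1.82
s0 0.0983 z0 0.0277 lateral 0.0022
[[-0.14, 0.03, 0.41], [-0.18, 0.03, 0.39], [-0.22, 0.04, 0.37], [-0.25, 0.05, 0.34], [-0.29, 0.05, 0.31], [-0.32, 0.06, 0.28], [-0.34, 0.06, 0.25], [-0.37, 0.07, 0.21], [-0.39, 0.07, 0.17], [-0.4, 0.07, 0.13], [-0.41, 0.08, 0.08], [-0.42, 0.08, 0.04], [-0.42, 0.08, -0.01], [-0.42, 0.08, -0.05], [-0.41, 0.08, -0.09]]
```

```bash
python3 -m inch '[[-0.14,0.03,0.41,0,40],[-0.18,0.03,0.39,0,40],[-0.22,0.04,0.37,0,40],[-0.25,0.05,0.34,0,40],[-0.29,0.05,0.31,0,40]]' | tail -2
python3 -m inch '[[-0.32,0.06,0.28,0,40],[-0.34,0.06,0.25,0,40],[-0.37,0.07,0.21,0,40],[-0.39,0.07,0.17,0,40],[-0.4,0.07,0.13,0,40]]' | tail -2
python3 -m inch '[[-0.41,0.08,0.08,0,40],[-0.42,0.08,0.04,0,40],[-0.42,0.08,-0.01,0,40],[-0.42,0.08,-0.05,0,40],[-0.41,0.08,-0.09,0,40]]' | tail -2
python3 -c "
from h import *
st(); s=snap('side'); save(s,'s4.png',(200,120,360,260),3)"
```

```text
contact_force: [1.9, 0.5, -0.6]
opening: 0.567
contact_force: [1.5, 1.4, 4.4]
opening: 0.572
contact_force: [3.0, -0.6, 3.2]
opening: 0.568
t19.6 pos [0.5205 0.0069 0.0975] jawyaw -10.9 tilt -1.000 open 50.0mm F [ 3.  -0.6  3.2] q1 -0.10 q7 -1.87
```

View pics/s4.png

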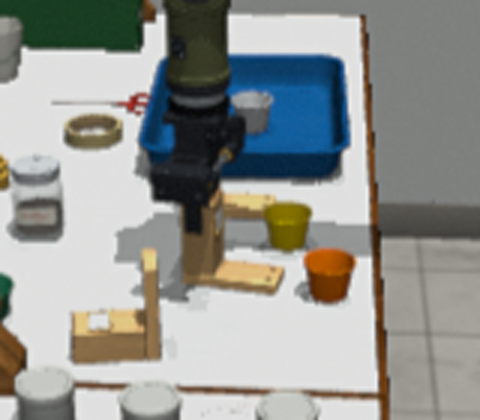

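Stand B is up on its foot at crop (205,245), clear of the orange and yellow cups. I release it and go to A.

```bash
python3 -m inch '[[0,0,0,0,72],[0,0,0,0,72],[0,0,0,0,72],[0,0,0.5,0,72],[0,0,1,0,72]]' | head -2
python3 -m inch '[[0,0,1,0,72],[0,0,1,0,72],[0,0,1,0,72],[0,0,1,0,72],[0,0.3,0.6,1,72]]' | head -2
python3 -m inch '[[0.5,1,0,1,72],[0.5,1,0,1,72],[0.5,1,0,0.5,72],[0,1,0,0,72],[0,1,0,0,72]]' | head -2
python3 -m inch '[[0,1,0,0,72],[0,0.7,0,0,72],[0,0,0,0,72]]' | head -2
python3 -c "
from h import *
st(); s=snap('wrist'); save(s,'w5.png'); stand(s,.19)
X=cloud(s).reshape(-1,3); x,y,z=X.T
t=X[(x>.48)&(x<.6)&(abs(y-.0)<.05)&(abs(z-.116)<.006)]
if len(t)>8: print('B top',len(t),cv2.minAreaRect((t[:,:2]*1000).astype(np.float32)),np.median(t[:,2]))"
```

```text
clock: 20.2
tool_pos: [0.5211, 0.0061, 0.1346]
clock: 20.7
tool_pos: [0.5227, 0.0125, 0.2528]
clock: 21.2
tool_pos: [0.5598, 0.1394, 0.2508]
clock: 21.5
tool_pos: [0.5592, 0.1844, 0.2505]
t21.5 pos [0.5592 0.1844 0.2505] jawyaw 10.3 tilt -1.000 open 72.1mm F [-0.4 -0.1 -0.8] q1 -0.35 q7 -1.85
col 4628 [611.7 186.7] [85.  49.6] 9.57 z 0.0421
   box [[566.0, 204.0], [574.0, 155.0], [658.0, 169.0], [649.0, 218.0]]
foot 1346 [561.9 178.9] [17.5 49.7] 8.93 z 0.1198
   box [[549.0, 202.0], [557.0, 153.0], [574.0, 156.0], [567.0, 205.0]]
B top 287 ((522.7429809570312, 27.924087524414062), (11.089103698730469, 40.98420715332031), 80.45964813232422) 0.11386181361545938
```

```bash
python3 -m inch '[[1,0.1,0,-0.17,72],[1,0.15,0,0,72],[0.93,0,0,0,72],[0,0,-0.6,0,72],[0,0,-1,0,72]]' | head -2
python3 -m inch '[[0,0,-1,0,72],[0,0,-1,0,72],[0,0,-1,0,72],[0,0,-0.5,0,72],[0,0,0,0,72]]' | head -2
python3 -c "
from h import *
st()"
```

```text
clock: 22.05
tool_pos: [0.6352, 0.1847, 0.2111]
clock: 22.55
tool_pos: [0.6319, 0.1853, 0.1209]
t22.6 pos [0.6319 0.1853 0.1209] jawyaw 9.0 tilt -1.000 open 71.7mm F [-0.5  0.4  0.1] q1 -0.32 q7 -1.84
```

```bash
python3 -m inch '[[0.02,0.21,-1,0,72],[0,0,-1,0,72],[0,0,-1,0,72],[0,0,-0.6,0,72],[0,0,-0.4,0,72]]' | head -2
python3 -m inch '[[0,0,0,0,60],[0,0,0,0,40],[0,0,0,0,40],[0,0,0,0,40],[0,0,0,0,40]]' 3.5 | head -2
python3 -m inch '[[0,0,0,0,40],[0,0,0,0,40],[0,0,0,0,40]]' | tail -2
python3 -c "
from h import *
st(); arc([.5535,.1777],9.3,15)"
```

```text
clock: 23.05
tool_pos: [0.6338, 0.1923, 0.0224]
clock: 23.55
tool_pos: [0.6344, 0.1928, 0.0238]
contact_force: [0.9, -0.7, 4.8]
opening: 0.566
t23.9 pos [0.6344 0.1928 0.0235] jawyaw 9.0 tilt -1.000 open 49.9mm F [ 0.9 -0.7  4.8] q1 -0.34 q7 -1.86
s0 0.0823 z0 0.0235 lateral 0.0019
[[-0.11, -0.02, 0.34], [-0.15, -0.02, 0.32], [-0.18, -0.03, 0.31], [-0.21, -0.03, 0.29], [-0.24, -0.04, 0.26], [-0.27, -0.04, 0.24], [-0.29, -0.05, 0.21], [-0.31, -0.05, 0.17], [-0.33, -0.05, 0.14], [-0.34, -0.06, 0.11], [-0.35, -0.06, 0.07], [-0.35, -0.06, 0.03], [-0.35, -0.06, -0.01], [-0.35, -0.06, -0.04], [-0.34, -0.06, -0.08]]
```

```bash
python3 -m inch '[[-0.11,-0.02,0.34,0,40],[-0.15,-0.02,0.32,0,40],[-0.18,-0.03,0.31,0,40],[-0.21,-0.03,0.29,0,40],[-0.24,-0.04,0.26,0,40]]' | tail -2
python3 -m inch '[[-0.27,-0.04,0.24,0,40],[-0.29,-0.05,0.21,0,40],[-0.31,-0.05,0.17,0,40],[-0.33,-0.05,0.14,0,40],[-0.34,-0.06,0.11,0,40]]' | tail -2
python3 -m inch '[[-0.35,-0.06,0.07,0,40],[-0.35,-0.06,0.03,0,40],[-0.35,-0.06,-0.01,0,40],[-0.35,-0.06,-0.04,0,40],[-0.34,-0.06,-0.08,0,40]]' | tail -2
python3 -c "
from h import *
st(); s=snap('side'); save(s,'s5.png',(180,120,360,280),3)"
```

```text
contact_force: [1.0, 0.5, -0.4]
opening: 0.566
contact_force: [0.6, -0.1, 2.8]
opening: 0.566
contact_force: [4.0, 1.3, 4.0]
opening: 0.569
t25.4 pos [0.5296 0.1756 0.0815] jawyaw 9.1 tilt -1.000 open 50.1mm F [4.  1.3 4. ] q1 -0.38 q7 -1.91
```

View pics/s5.png

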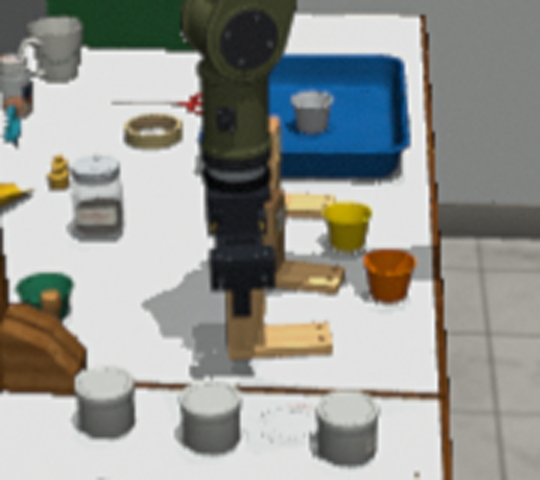

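All three stands are up on their feet. I release A, rise, and measure all three tops in one wrist shot.

```bash
python3 -m inch '[[0,0,0,0,72],[0,0,0,0,72],[0,0,0,0,72],[0,0,0.5,0,72],[0,0,1,0,72]]' | head -2
python3 -m inch '[[0,0,1,0,88],[0,0,1,0,88],[0,0,1,0,88],[0,0,1,0,88],[-0.5,-1,1,-0.5,88]]' | head -2
python3 -m inch '[[-0.8,-1,1,-0.5,88],[-0.8,-1,1,-0.5,88],[-0.7,-1,1,0,88],[0,-1,1,0,88],[0,-1,1,0,88]]' | head -2
python3 -m inch '[[0,-0.6,0.5,0,88],[0,0,0,0,88],[0,0,0,0,88]]' | head -2
cat >> h.py <<'E'
def tops(s,w=.06):
    X=cloud(s).reshape(-1,3); x,y,z=X.T
    for n,y0,h in(("low",.175,.1),("mid",.01,.115),("tall",-.18,.13)):
        t=X[(x>.46)&(x<.6)&(abs(y-y0)<w)&(abs(z-h)<.005)]
        if len(t)<8: print(n,len(t)); continue
        a=cv2.minAreaRect((t[:,:2]*1000).astype(np.float32)); print(n,len(t),np.round(a[0],1),np.round(a[1],1),round(a[2],1),"z",np.median(t[:,2]).round(4))
E
python3 -c "
from h import *
st(); s=snap('wrist'); save(s,'w6.png'); tops(s); print(circ(s,.34,.46,.3,.42,.054),circ(s,.48,.6,.3,.42,.054),circ(s,.6,.7,.28,.4,.054))"
```

```text
clock: 25.9
tool_pos: [0.5281, 0.175, 0.1185]
clock: 26.4
tool_pos: [0.5178, 0.1541, 0.246]
clock: 26.9
tool_pos: [0.458, 0.0244, 0.371]
clock: 27.2
tool_pos: [0.4587, 0.011, 0.3816]
t27.2 pos [0.4587 0.011  0.3816] jawyaw 0.0 tilt -1.000 open 87.8mm F [ 0.7 -0.7 -0.3] q1 -0.10 q7 -1.71
low 1518 [523.9 173.5] [41.5 50. ] 8.7 z 0.0997
mid 1667 [517.5   6.5] [49.9 42.2] 79.2 z 0.1149
tall 1819 [ 535.8 -181.7] [50.5 42.7] 88.6 z 0.13
(998, array([402.7, 358.4]), 31.1) (648, array([541.8, 339.3]), 28.8) (299, array([637. , 314.9]), 17.3)
```

View pics/w6.png

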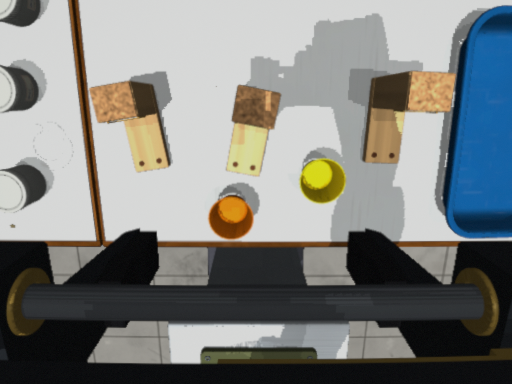

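The view shows all three cork tops up: low at (113,102), mid at (257,105), tall at (430,90). The tins are along the left edge. The stands are done, so tin 1 is next.

```bash
python3 -m inch '[[-0.25,1,-0.5,0,88],[-0.5,1,-0.5,0,88],[-0.5,1,-0.5,0,88],[-0.5,1,-0.5,0,88],[-0.5,1,-0.5,0,88]]' | head -2
python3 -m inch '[[0,1,-0.5,0,88],[0,1,-0.5,0,88],[0,1,-0.5,0,88],[0,1,-0.5,0,88],[0,1,-0.5,0,88]]' | head -2
python3 -m inch '[[0,1,0,0,88],[0,1,0,0,88],[0,1,0,0,88],[0,0.9,0,0,88],[0,0,0,0,88]]' | head -2
python3 -c "
from h import *
st(); s=snap('wrist'); print(circ(s,.34,.46,.3,.42,.054),circ(s,.48,.6,.29,.42,.054),circ(s,.6,.7,.28,.4,.054))"
```

```text
clock: 27.75
tool_pos: [0.4012, 0.1376, 0.3176]
clock: 28.25
tool_pos: [0.4013, 0.2625, 0.2549]
clock: 28.75
tool_pos: [0.4004, 0.3626, 0.2553]
t28.8 pos [0.4004 0.3626 0.2553] jawyaw 0.5 tilt -1.000 open 88.0mm F [0.1 0.8 0.5] q1 -0.79 q7 -2.42
(3130, array([401.9, 360. ]), 31.4) (2926, array([542.3, 350.7]), 31.2) (0, array([0., 0.]), 0.0)
```

```bash
python3 -m inch '[[0.06,-0.1,-1,0,88],[0,0,-1,0,88],[0,0,-1,0,88],[0,0,-1,0,88],[0,0,-1,0,88]]' | head -2
python3 -m inch '[[0,0,-1,0,88],[0,0,-1,0,88],[0,0,-1,0,88],[0,0,-0.6,0,88],[0,0,-0.3,0,88]]' | head -2
python3 -m inch '[[0,0,0,0,50],[0,0,0,0,50],[0,0,0,0,50],[0,0,0,0,50],[0,0,0,0,50]]' 18
python3 -m inch '[[0,0,0,0,50],[0,0,0.3,0,50],[0,0,0.7,0,50],[0,0,1,0,50],[0,0,1,0,50]]' 
python3 -m inch '[[0,0,1,0,50],[0,0,1,0,50],[0,0,1,0,50],[0,0,1,0,50],[0,0,1,0,50]]' | tail -1
python3 -c "
from h import *
st()"
```

```text
clock: 29.3
tool_pos: [0.4038, 0.3539, 0.1303]
clock: 29.8
tool_pos: [0.4036, 0.3542, 0.0327]
clock: 30.3
tool_pos: [0.4049, 0.3561, 0.0349]
eef_rot: [1.0, 0.0, 0.001, -0.001]
contact_force: [-0.1, 0.0, 4.4]
opening: 0.675
clock: 30.8
tool_pos: [0.404, 0.3549, 0.1098]
eef_rot: [1.0, 0.0, -0.0, 0.001]
contact_force: [-0.7, 0.3, -1.0]
opening: 0.679
opening: 0.675
t31.3 pos [0.4039 0.3548 0.2352] jawyaw 0.0 tilt -1.000 open 59.5mm F [ 0.6  0.8 -1. ] q1 -0.77 q7 -2.42
```

```bash
python3 -m inch '[[0.3,-0.4,0.5,0,50],[0.7,-1,0.5,0,50],[0.7,-1,0,0,50],[0.7,-1,0,0,50],[0.7,-1,0,0,50]]' | head -2
python3 -m inch '[[0.7,-1,0,0,50],[0.7,-1,0,0,50],[0.38,-0.6,0,0,50],[0,-0.25,0,0,50],[0,0,0,0,50]]' | head -2
python3 -m inch '[[0,0,0,0,50],[0,0,0,0,50]]' | tail -1
python3 -c "
from h import *
st(); s=snap('wrist'); tops(s); p=r.get_state()['tool_pos']; X=cloud(s).reshape(-1,3); x,y,z=X.T
t=X[(abs(x-p[0])<.04)&(abs(y-p[1])<.028)&(abs(z-p[2]-.02)<.012)]; print(len(t)); print(np.percentile(t,[1,99],axis=0) if len(t) else '')"
```

```text
clock: 31.8
tool_pos: [0.4824, 0.2428, 0.2586]
clock: 32.3
tool_pos: [0.5258, 0.1725, 0.2585]
opening: 0.675
t32.5 pos [0.5256 0.1757 0.259 ] jawyaw 0.2 tilt -1.000 open 59.4mm F [-0.2 -0.6 -0.2] q1 -0.35 q7 -2.04
low 1713 [527.1 174.3] [35.3 49.9] 8.5 z 0.0999
mid 2811 [518.1   7.7] [50.2 41.5] 78.8 z 0.1149
tall 0
14435
[[0.49767289 0.14908743 0.26841396]
 [0.55391103 0.20200802 0.27856703]]
```

```bash
python3 -m inch '[[-0.07,-0.06,-1,0,50],[0,0,-1,0,50],[0,0,-1,0,50],[0,0,-1,0,50],[0,0,-0.5,0,50]]' | head -2
python3 -m inch '[[0,0,-0.1,0,50],[0,0,-0.1,0,50],[0,0,-0.1,0,50],[0,0,-0.08,0,50],[0,0,0,0,50]]' 
python3 -c "
from h import *
st()"
```

```text
clock: 33.05
tool_pos: [0.5234, 0.1734, 0.1447]
clock: 33.55
tool_pos: [0.5249, 0.1728, 0.1374]
eef_rot: [1.0, 0.0, 0.0, -0.0]
contact_force: [-0.3, 0.0, -2.0]
opening: 0.679
t33.5 pos [0.5249 0.1728 0.1374] jawyaw 0.0 tilt -1.000 open 59.8mm F [-0.3  0.  -2. ] q1 -0.36 q7 -2.06
```

```bash
python3 -m inch '[[0,0.03,-0.06,0,50],[0,0,-0.06,0,50],[0,0,0,0,50]]' | tail -3
python3 -c "
from h import *
st()"
```

```text
eef_rot: [1.0, 0.0, 0.0, -0.0]
contact_force: [-0.8, -1.1, 6.3]
opening: 0.674
t33.9 pos [0.5249 0.1738 0.1349] jawyaw 0.1 tilt -1.000 open 59.3mm F [-0.8 -1.1  6.3] q1 -0.37 q7 -2.07
```

```bash
python3 -m inch '[[0,0,0,0,75],[0,0,0,0,88],[0,0,0,0,88],[0,0,0.3,0,88],[0,0,1,0,88]]' | head -2
python3 -m inch '[[0,0,1,0,88],[0,0,1,0,88],[0,0,1,0,88],[0,0,0.5,0,88],[0,0,0,0,88]]' | head -2
python3 -c "
from h import *
st(); s=snap('wrist'); print('tin on low',circ(s,.47,.58,.12,.23,.154),'want 524,174'); save(s,'w7.png')"
python3 -m inch '[[0.1,1,0,0,88],[0.2,1,0,0,88],[0.2,1,0,0,88],[0.2,1,0,0,88],[0,1,0,0,88]]' | head -2
python3 -m inch '[[0,1,0,0,88],[0,0.8,0,0,88],[0,0.3,0,0,88],[0,0,0,0,88],[0,0,0,0,88]]' | head -2
python3 -c "
from h import *
st(); s=snap('wrist'); print(circ(s,.48,.6,.29,.42,.054),circ(s,.6,.7,.28,.4,.054))"
```

```text
clock: 34.35
tool_pos: [0.5232, 0.173, 0.1653]
clock: 34.85
tool_pos: [0.5258, 0.1739, 0.2562]
t34.9 pos [0.5258 0.1739 0.2562] jawyaw 0.0 tilt -1.000 open 88.0mm F [ 0.1  0.4 -0. ] q1 -0.35 q7 -2.04
tin on low (5886, array([522.1, 173.1]), 31.4) want 524,174
clock: 35.4
tool_pos: [0.5421, 0.299, 0.2526]
clock: 35.9
tool_pos: [0.5422, 0.3493, 0.2533]
t35.9 pos [0.5422 0.3493 0.2533] jawyaw -0.0 tilt -1.000 open 88.0mm F [ 0.5  0.2 -0.1] q1 -0.61 q7 -2.26
(3159, array([542.5, 350.2]), 31.4) (3989, array([656.9, 331.5]), 31.2)
```

Tin 1 sits within 2 mm of the low stand's centre. Now tin 2 goes to the mid stand.

```bash
python3 -m inch '[[0,0.04,-1,0,88],[0,0,-1,0,88],[0,0,-1,0,88],[0,0,-1,0,88],[0,0,-1,0,88]]' | head -2
python3 -m inch '[[0,0,-1,0,88],[0,0,-1,0,88],[0,0,-1,0,88],[0,0,-0.5,0,88],[0,0,-0.3,0,88]]' | head -2
python3 -m inch '[[0,0,0,0,50],[0,0,0,0,50],[0,0,0,0,50],[0,0,0,0,50],[0,0,0,0,50]]' 18
python3 -m inch '[[0,0,0,0,50],[0,0,0.3,0,50],[0,0,0.7,0,50],[0,0,1,0,50],[0,0,1,0,50]]' | head -2
python3 -m inch '[[0,0,1,0,50],[0,0,1,0,50],[0,0,1,0,50],[0,0,1,0,50],[0,0,1,0,50]]' | tail -1
python3 -m inch '[[0,-0.4,1,0,50],[-0.2,-0.7,1,0,50],[-0.2,-1,0,0,50],[-0.2,-1,0,0,50],[-0.2,-1,0,0,50]]' | head -2
python3 -m inch '[[-0.15,-1,0,0,50],[0,-1,0,0,50],[0,-1,0,0,50],[0,-1,0,0,50],[0,-1,0,0,50]]' | head -2
python3 -m inch '[[0,-1,0,0,50],[0,-1,0,0,50],[0,-1,0,0,50],[0,-0.6,0,0,50],[0,0,0,0,50]]' | head -2
python3 -m inch '[[0,0,0,0,50],[0,0,0,0,50]]' | tail -1
cat >> h.py <<'E'
def held():
    s=snap('wrist'); tops(s); p=r.get_state()['tool_pos']; X=cloud(s).reshape(-1,3); x,y,z=X.T
    t=X[(abs(x-p[0])<.04)&(abs(y-p[1])<.028)&(abs(z-p[2]-.02)<.012)]
    if len(t): q=np.percentile(t,[1,99],axis=0); print('held',q.round(4).tolist(),'xmid',q[:,0].mean().round(4))
E
python3 -c "
from h import *
st(); held()"
```

```text
clock: 36.45
tool_pos: [0.5428, 0.3502, 0.1283]
clock: 36.95
tool_pos: [0.5422, 0.3506, 0.0331]
clock: 37.45
tool_pos: [0.5427, 0.3522, 0.0351]
eef_rot: [1.0, 0.0, 0.001, -0.0]
contact_force: [-0.6, -1.4, 5.0]
opening: 0.675
clock: 37.95
tool_pos: [0.542, 0.352, 0.1106]
opening: 0.678
clock: 38.95
tool_pos: [0.5216, 0.2485, 0.2854]
clock: 39.45
tool_pos: [0.518, 0.1235, 0.2851]
clock: 39.95
tool_pos: [0.5183, 0.032, 0.2847]
opening: 0.68
t40.1 pos [0.5185 0.0364 0.2842] jawyaw 0.2 tilt -1.000 open 59.9mm F [-0.3  0.  -1.1] q1 -0.10 q7 -1.79
low 119 [532.3 155.2] [55.8 19. ] 28.8 z 0.1029
mid 1935 [518.2   7. ] [49.3 41.1] 78.5 z 0.1149
tall 1670 [ 535.8 -172.8] [33.7 42.5] 89.5 z 0.1299
held [[0.4911, 0.0098, 0.2937], [0.5492, 0.0627, 0.3037]] xmid 0.5201
```

```bash
python3 -m inch '[[0,-0.6,0,0,50],[-0.04,-0.58,-1,0,50],[0,0,-1,0,50],[0,0,-1,0,50],[0,0,-1,0,50]]' | head -2
python3 -m inch '[[0,0,-0.6,0,50],[0,0,-0.2,0,50],[0,0,-0.1,0,50],[0,0,-0.1,0,50],[0,0,0,0,50]]' 
python3 -c "
from h import *
st()"
```

```text
clock: 40.7
tool_pos: [0.5176, 0.0041, 0.1831]
clock: 41.2
tool_pos: [0.5178, 0.0049, 0.1595]
eef_rot: [1.0, 0.0, 0.001, 0.0]
contact_force: [-1.3, 0.2, -1.4]
opening: 0.674
t41.2 pos [0.5178 0.0049 0.1595] jawyaw 0.0 tilt -1.000 open 59.4mm F [-1.3  0.2 -1.4] q1 -0.06 q7 -1.77
```

```bash
python3 -m inch '[[0,0.08,-0.2,0,50],[0,0,-0.1,0,50],[0,0,-0.1,0,50],[0,0,0,0,50]]' | tail -3
python3 -c "
from h import *
st()"
```

```text
eef_rot: [1.0, 0.001, 0.001, -0.0]
contact_force: [-0.9, -1.2, 7.3]
opening: 0.68
t41.6 pos [0.5178 0.0072 0.1498] jawyaw 0.1 tilt -1.000 open 59.9mm F [-0.9 -1.2  7.3] q1 -0.06 q7 -1.78
```

```bash
python3 -m inch '[[0,0,0,0,75],[0,0,0,0,88],[0,0,0,0,88],[0,0,0.3,0,88],[0,0,1,0,88]]' | head -2
python3 -m inch '[[0,0,1,0,88],[0,0,1,0,88],[0,0,1,0,88],[0,0,0.5,0,88],[0,0,0,0,88]]' | head -2
python3 - <<'E'
from h import *
import pickle
st(); s=snap('wrist'); print('tin on mid',circ(s,.46,.58,-.05,.06,.169),'want 518,7')
X=np.vstack([cloud(pickle.load(open(n+".pkl","rb"))).reshape(-1,3) for n in("scene","side")])
x,y,z=X.T
for a,b in((.06,.1),(.1,.14),(.14,.2),(.2,.3),(.3,.45)):
    q=X[(x>.64)&(x<.95)&(y>.2)&(y<.42)&(z>a)&(z<b)]
    if len(q)>5: print(a,b,len(q),np.percentile(q,[1,99],axis=0).round(3)[:,:2].tolist(), 'near x<.72:',(q[:,0]<.72).sum())
E
```

```text
clock: 42.1
tool_pos: [0.5159, 0.007, 0.1805]
clock: 42.6
tool_pos: [0.5185, 0.007, 0.2711]
t42.6 pos [0.5185 0.007  0.2711] jawyaw 0.0 tilt -1.000 open 88.2mm F [-0.3  0.6 -0.6] q1 -0.04 q7 -1.75
tin on mid (5971, array([516.8,   6.7]), 31.5) want 518,7
0.06 0.1 1913 [[0.731, 0.226], [0.902, 0.417]] near x<.72: 0
0.1 0.14 1375 [[0.779, 0.229], [0.906, 0.419]] near x<.72: 0
0.14 0.2 2177 [[0.78, 0.229], [0.911, 0.418]] near x<.72: 0
0.2 0.3 2788 [[0.779, 0.228], [0.948, 0.417]] near x<.72: 0
0.3 0.45 3585 [[0.779, 0.227], [0.846, 0.314]] near x<.72: 0
```

```bash
python3 -m inch '[[0,0.5,0.4,0,88],[0,1,0,0,88],[0,1,0,0,88],[0.5,1,0,0,88],[0.5,1,0,0,88]]' | head -2
python3 -m inch '[[0.5,1,0,0,88],[0.5,1,0,0,88],[0.5,1,0,0,88],[0.5,1,0,0,88],[0.5,1,0,0,88]]' | head -2
python3 -m inch '[[0.5,1,-0.4,0,88],[0.5,1,0,0,88],[0.5,1,0,0,88],[0.56,0.48,0,0,88],[0,0,0,0,88]]' | head -2
python3 -m inch '[[0,0,0,0,88],[0,0,0,0,88]]' | tail -1
python3 -c "
from h import *
st(); s=snap('wrist'); print(circ(s,.6,.71,.28,.4,.054))"
```

```text
clock: 43.15
tool_pos: [0.5418, 0.1217, 0.2787]
clock: 43.65
tool_pos: [0.6043, 0.2468, 0.2783]
clock: 44.15
tool_pos: [0.6558, 0.335, 0.2673]
opening: 0.997
t44.4 pos [0.6557 0.3306 0.2688] jawyaw 0.0 tilt -1.000 open 87.8mm F [-0.5 -0.2  0.2] q1 -0.51 q7 -2.13
(2890, array([656.6, 331.2]), 31.2)
```

```bash
python3 -m inch '[[0.04,0.02,-1,0,88],[0,0,-1,0,88],[0,0,-1,0,88],[0,0,-1,0,88],[0,0,-1,0,88]]' | head -2
python3 -m inch '[[0,0,-1,0,88],[0,0,-1,0,88],[0,0,-1,0,88],[0,0,-0.8,0,88],[0,0,-0.6,0,88]]' | head -2
python3 -m inch '[[0,0,0,0,50],[0,0,0,0,50],[0,0,0,0,50],[0,0,0,0,50],[0,0,0,0,50]]' 18
python3 -m inch '[[0,0,0,0,50],[0,0,0.3,0,50],[0,0,0.7,0,50],[0,0,1,0,50],[0,0,1,0,50]]' | head -2
python3 -m inch '[[0,0,1,0,50],[0,0,1,0,50],[0,0,1,0,50],[0,0,1,0,50],[0,0,1,0,50]]' | tail -1
python3 -m inch '[[-0.3,-0.4,1,0,50],[-0.5,-0.7,1,0,50],[-0.5,-1,0.5,0,50],[-0.5,-1,0,0,50],[-0.5,-1,0,0,50]]' | head -2
python3 -m inch '[[-0.5,-1,0,0,50],[-0.5,-1,0,0,50],[-0.5,-1,0,0,50],[-0.5,-1,0,0,50],[-0.5,-1,0,0,50]]' | head -2
python3 -m inch '[[0,-1,0,0,50],[0,-1,0,0,50],[0,-1,0,0,50],[0,-1,0,0,50],[0,-1,0,0,50]]' | head -2
python3 -m inch '[[0,-1,0,0,50],[0,-1,0,0,50],[0,-1,0,0,50],[0,-0.5,0,0,50],[0,0,0,0,50]]' | head -2
python3 -m inch '[[0,0,0,0,50],[0,0,0,0,50]]' | tail -1
python3 -c "
from h import *
st(); held()"
```

```text
clock: 44.9
tool_pos: [0.6572, 0.3311, 0.1436]
clock: 45.4
tool_pos: [0.6569, 0.3313, 0.0328]
clock: 45.9
tool_pos: [0.6584, 0.3324, 0.0355]
eef_rot: [1.0, 0.0, 0.001, -0.001]
contact_force: [-0.2, -0.8, 3.7]
opening: 0.681
clock: 46.4
tool_pos: [0.6571, 0.332, 0.1104]
opening: 0.676
clock: 47.4
tool_pos: [0.5993, 0.2286, 0.2983]
clock: 47.9
tool_pos: [0.5366, 0.1035, 0.2976]
clock: 48.4
tool_pos: [0.5371, -0.0215, 0.2976]
clock: 48.9
tool_pos: [0.5371, -0.11, 0.2971]
opening: 0.677
t49.1 pos [ 0.5375 -0.106   0.2967] jawyaw 0.2 tilt -1.000 open 59.6mm F [-0.   0.  -1.6] q1 0.17 q7 -1.52
low 48 [517.  145.3] [ 4.5 18. ] 72.6 z 0.101
mid 108 [527.7  -5.1] [61.4 30.4] 39.6 z 0.1174
tall 2510 [ 536.  -181.5] [48.7 41.4] 88.5 z 0.13
held [[0.5095, -0.1326, 0.3061], [0.5669, -0.0797, 0.3158]] xmid 0.5382
```

```bash
python3 -m inch '[[-0.07,-1,0,0,50],[0,-1,0,0,50],[0,-0.7,0,0,50],[0,-0.34,0,0,50],[0,0,0,0,50]]' | head -2
python3 -m inch '[[0,0,-1,0,50],[0,0,-1,0,50],[0,0,-1,0,50],[0,0,-1,0,50],[0,0,-0.7,0,50]]' | head -2
python3 -m inch '[[0,0,-0.2,0,50],[0,0,0,0,50],[0,0,0,0,50]]' | tail -3
python3 -c "
from h import *
st()"
```

```text
clock: 49.65
tool_pos: [0.5356, -0.1843, 0.2964]
clock: 50.15
tool_pos: [0.5355, -0.1814, 0.1775]
eef_rot: [1.0, 0.001, 0.001, 0.0]
contact_force: [-0.4, -0.5, -1.4]
opening: 0.68
t50.5 pos [ 0.5365 -0.1834  0.1749] jawyaw 0.1 tilt -1.000 open 59.9mm F [-0.4 -0.5 -1.4] q1 0.30 q7 -1.41
```

```bash
python3 -m inch '[[-0.02,0.05,-0.2,0,50],[0,0,-0.1,0,50],[0,0,-0.1,0,50],[0,0,-0.05,0,50],[0,0,0,0,50]]' | tail -3
python3 -c "
from h import *
st()"
```

```text
eef_rot: [1.0, 0.0, 0.002, 0.0]
contact_force: [-2.7, 1.3, 15.6]
opening: 0.678
t51.0 pos [ 0.5365 -0.1828  0.1653] jawyaw 0.0 tilt -1.000 open 59.8mm F [-2.7  1.3 15.6] q1 0.29 q7 -1.42
```

```bash
python3 -m inch '[[0,0,0.08,0,50],[0,0,0,0,75],[0,0,0,0,88],[0,0,0,0,88],[0,0,0.3,0,88]]' | head -2
python3 -m inch '[[0,0,1,0,88],[0,0,1,0,88],[0,0,1,0,88],[0,0,1,0,88],[0,0,1,0,88]]' | head -2
python3 -m inch '[[-0.5,0,1,0,88],[-1,0,1,0,88],[-1,1,0.5,0,88],[0,1,0,0,88],[0,1,0,0,88]]' | head -2
python3 -m inch '[[0,1,0,0,88],[0,1,0,0,88],[0,1,0,0,88],[0,1,0,0,88],[0,0,0,0,88]]' | head -2
python3 - <<'E'
from h import *
st(); s=snap('wrist'); save(s,'w8.png')
print('low',circ(s,.46,.58,.12,.23,.154),'want 524,174'); print('mid',circ(s,.46,.58,-.05,.06,.169),'518,7'); print('tall',circ(s,.48,.59,-.24,-.12,.184),'536,-182')
s=snap('side'); save(s,'s6.png',(160,110,400,290),3)
for n,a in {"green":(.72,.83,.06,.18,.042),"jar":(.68,.82,-.16,-.04,.1),"stamp":(.68,.78,.16,.22,.073),"cup in tray":(.42,.56,-.5,-.34,.057)}.items(): print(n,circ(s,*a,.008))
E
```

```text
clock: 51.45
tool_pos: [0.5344, -0.1825, 0.1714]
clock: 51.95
tool_pos: [0.535, -0.1827, 0.2987]
clock: 52.45
tool_pos: [0.472, -0.1073, 0.3609]
clock: 52.95
tool_pos: [0.4726, -0.0039, 0.3602]
t53.0 pos [ 0.4726 -0.0039  0.3602] jawyaw 0.4 tilt -1.000 open 87.5mm F [-0.2 -0.7  0.1] q1 0.01 q7 -1.72
low (3322, array([522.5, 173. ]), 31.7) want 524,174
mid (3652, array([517.1,   6.6]), 31.3) 518,7
tall (4053, array([ 533.9, -182.6]), 31.8) 536,-182
green (52, array([774.9, 118.8]), 37.5)
jar (105, array([753.6, -98.7]), 34.7)
stamp (23, array([747.3, 191.4]), 12.2)
cup in tray (6, array([ 488.1, -462.9]), 32.1)
```

View pics/s6.png

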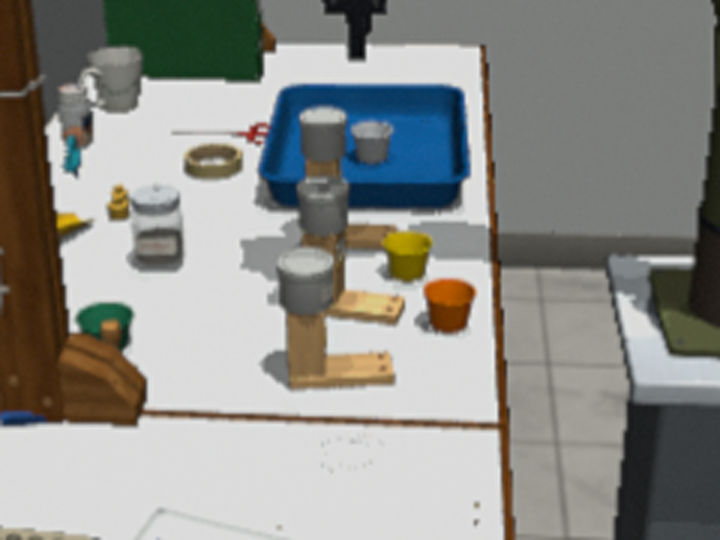

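View pics/w8.png

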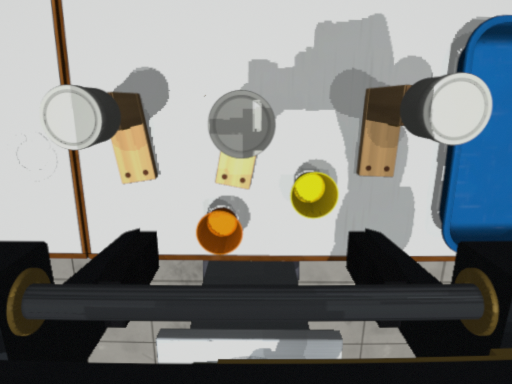

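Both pictures show three tins upright on three standing stands: side crop (323,135), (323,205), (305,280). The cup is upright in the tray at (372,143). I hand the job in.

```bash
python3 -c "
from h import *
print(r.finish_job())"
```

```text
the job is handed in; nothing more can be done
None
```

The job is done and handed in at about 53 s of the 210 s allowed. The steel cup is in the blue tray, all three stands are on their feet, and there is a tin on each stand. All three tins were there, so no stand is left over.

- **Cup:** I put it in the tray before touching any stand. The last side picture shows it upright there. Its last measured centre, (0.488, -0.463), is about 5 cm from where I set it down, (0.492, -0.411). Each figure rests on only a few depth points, so either the measurement is noisy or the cup was knocked. Both positions are on the tray floor.
- **Stands:** I tipped each one with a light 3.5 N grip, turning it over its heel along an arc. Before the tins went on, their tops measured 0.0997, 0.1149 and 0.130 m, which match the three stand heights. The tall stand's heel moved about 7 mm as it tipped.
- **Tins:** All three are upright. The final wrist measurement puts each within about 2 mm of the middle of its top in both x and y. I pressed the tall stand's tin down with about 15.6 N before backing off and releasing it.
- **Left alone:** The green cup, jar and stamp measure where they were at the start, within a few millimetres. The orange and yellow cups were not gripped, and the final pictures show them still upright and clear of the stands.

The grip held throughout, and no check failed apart from the uncertain cup position.

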